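# Lock the carving head with its index pin

## Robot

A 7-joint arm with a two-finger parallel gripper is mounted at the origin on a cart in front of the work surface, level with it; the furniture and walls round the work are solid. World frame = base frame: x ahead of the robot, y to its left, z up, the work surface at z = 0. Lengths are in m, angles in rad, forces in N, time in s.
With the tool pointing down it reaches from about 0.425 to 0.925 m from the base axis. Payload 6.8 kg.
Tool frame: the origin (TCP) lies midway between the tips of the shut fingers; the grasp point (between the pads) lies 19 mm behind it; z points along the fingers, y is the line along which they close (so a half turn about z gives the same grasp; the last joint's range is limited). The gripper opens to 85 mm and grips with 20 to 120 N. Pads are 22 mm wide; open, the fingers measure 114 mm over their backs; the gripper's body (76 mm by 85 mm) begins 54 mm behind the grasp point. The pads swing forward as they close: fully open they stand 13 mm farther back than shut.
Start: joints at [1.183, 0.477, 0.022, 1.555, -0.011, 1.109, -0.083], TCP at [0.186, -0.649, 0.231] pointing down, gripper open.
Joint ranges: [-2.96, 2.96], [-0.34, 2.1], [-1.41, 1.46], [0.24, 2.44], [-1.37, 4.51], [0.17, 1.92], [-2.96, 2.96]. Speed limits (rad/s): [2.39, 2.39, 3.14, 3.14, 3.14, 3.14, 3.14].

## Interface

Orientations are given as a unit quaternion [w, x, y, z].
In Python, from station import * gives the robot as it stands. The module is installed in compiled form; this text tells all that it offers.
- The arm moves only by the shell command python3 -m jog 'ROWS' [OPENING] [FORCE]. ROWS is JSON, a list of rows, each an object of numbers: "x", "y", "z": the shift along the tool's x, y, z in m; "ax", "ay", "az": the turn, a rotation vector about the tool's x, y, z in rad. In form: [{"x": .., "y": .., "z": .., "ax": .., "ay": .., "az": ..}, ...]. A call has 1 to 12 rows; each row is the pose to reach, as a shift and turn from the pose commanded when the call began, along the tool's axes at that moment; what a row does not reach only later rows make up. A row lasts 1/10 s, in which the tool goes at most 50 mm and 8.59 degrees, less where a joint would pass 70% of its speed; a pose out of reach is approached as far as the arm can. A call with a gripper value outside its range is refused whole. OPENING is the opening, from 0 (shut) to 1 (fully open), set as the call begins (- or left out, the last holds). The fingers move at their own pace and stop on an object; FORCE is the grip in N (left out, the last holds). Time passes only in rows, so rows that repeat a pose let the fingers close. It gives the time, the measured TCP pose, the force, the opening and the grip force at its end, in the units of the state.
- get_obs(): the state, without advancing time (a new reading comes with each control period).
- read_camera(name): name is "side" or "top"; returns the picture (400x640x3 uint8, red, green, blue); there is no depth.
- camera_params(name): a dict with "K" (3x3 intrinsics, pixels), "origin" and "attitude" of the camera in the world. Camera axes: x right, y up, looking along -z (the intrinsics and any distortion apply to the point x, -y, -z); pixel columns grow to the right and rows downward; lengths in m; the calibration is good to about 2 mm. A picture is of the moment at which its call begins. camera_params takes no time and is no camera call.
- hand_in(): hands the job in; it is judged then, once.
The state is a dict: "t": time; "q": joint angles; "joint_vel": joint speeds; "joint_torque": joint torques, N m; "eef_pos": TCP position; "tool_rot": TCP orientation; "contact_force": force on the tool from outside, world axes, zero at the start; "torque": the same for the moment, N m; "gripper_width": opening from 0.0 (shut) to 1.0 (fully open); "grasp_force": force on a finger pad.
Only numpy, scipy, OpenCV 4.12 (cv2) and the standard library are available. Lean on these libraries where they do the work, as an engineer would, in place of code of your own. Each camera call takes 0.05 s, during which the arm holds its last target. There are 200 camera calls.

## Task

Lock the turning collar of the carving head so that the wooden knob on it cannot swing: take the index pin from its wooden stand, put it through the hole in the collar and, with the pin, turn the collar counter-clockwise (seen from above) under light downward pressure until the pin drops into the hidden hole in the spring-backed ring below. Then push the pin home, its shoulder down on the collar, and let go. Do not force the pin or the head (hard pressing or dragging on after it has dropped in will damage them), and leave the sanding block, the tape roll and the hex key where they are.

Things in the scene. Friction and masses are not known exactly. Their poses are not given: they have to be found in the camera images.
- index_head: Grey round housing of the carving head, bolted down, 190 mm across (four bolt lugs reach 121 mm from the axis, 17 mm high). Origin on its axis at the bench top, z up. Heights above the bench: floor up to 6 mm, housing wall up to 37 mm, bare metal collar from 30 to 40 mm, below it a hidden ring with its top at 28 mm.
- ring_centre (a point): Centre of the top face of the hidden steel ring, 28 mm above the bench. It cannot turn, but gives way downward up to 6 mm on a spring (3 N at first, 9 N at the end, then solid). Its one hole, 14.5 mm wide with a 2 mm chamfer, is 60 mm from the axis, at an angle that cannot be seen: under the collar's hole when index_collar is somewhere from 0.35 to 1.4.
- collar_hole (a point): Centre of the mouth of the collar's only hole (top face, 40 mm above the bench): 14.5 mm wide with a 2 mm chamfer, through the 10 mm collar, 60 mm from the head's axis, at the outer end of a short dark line. When the pin pressed on the ring comes over the ring's hole, the ring springs up round it, the upward push vanishes and the collar will turn no further.
- index_collar (a joint): Angle of the bare metal collar, 160 mm across, in rad, growing counter-clockwise seen from above; 0 when its hole lies on the x axis of index_head. Starts between -0.25 and 0.15, turns freely from -0.35 to 1.6 (0.5 N at the hole). A round wooden knob 52 mm wide is fixed on its centre, up to 92 mm above the bench.
- pin_center (a point): Centre, half-way up, of the steel index pin, 75 mm long, 0.09 kg, standing upright. From the nose up: 30 mm of smooth shank 10 mm thick with a 3 mm bevel at the nose, a shoulder 20 mm wide and 4 mm high, a ribbed grip 16 mm thick from 36 to 75 mm. This point is 37.5 mm above the nose, z up. At first the shoulder is 45 mm above the bench.
- pin_tip (a point): Nose of the index pin, the centre of its lower end, on its axis; z along the pin to its grip end. With the pin home it is 10 mm above the bench.
- pin_stand: Wooden block 66 x 66 x 45 mm, fixed on the bench, with one upright hole 13.5 mm wide and 36 mm deep in its middle, in which the pin starts. Origin in the middle of its underside.
- sanding_block: Cork sanding block 60 x 105 x 29 mm, to be left alone. Origin in the middle of its underside.
- masking_tape: Roll of masking tape 110 mm across, 25 mm high, lying flat, to be left alone. Origin in the middle of its underside.
- hex_key: Hex key, 88 mm long, lying flat, to be left alone. Origin in the middle of its underside.
Mind the look-alikes: they are no part of the job. Leave any blue look-alike of the part that bears pin_center alone.

How it is judged:
On the way:
1. the pin's nose is in the collar's hole (horizontal distance between pin_tip and collar_hole below 0.006 m and z of pin_tip in the frame of index_head below 0.036 m), for 0.1 s.
At the end, for the whole second after the job is handed in: The pin stands upright (within 0.15 rad) in the collar's hole (nose within 6 mm of the hole's axis) and through the ring below, its shoulder within 3 mm of the collar (nose less than 13 mm above the bench), the collar at rest at a value above 0.25 (z of pin_tip in the frame of index_head below 0.013 m and horizontal distance between pin_tip and collar_hole below 0.006 m and angle between pin_tip's own z axis and vertical below 0.15 rad and value of joint index_collar above 0.25 rad and velocity of joint index_collar between -0.05 and 0.05 rad/s); the robot touches nothing.
It fails at once if the pin is forced against the carving head with more than 40 N (contact force between index_pin and index_head above 40 N).
It fails at once if the robot's fingers or arm press on the carving head with more than 40 N (contact force between any of the fingers, the arm and index_head above 40 N).
It fails at once if the sanding block, the tape roll or the hex key is moved more than 20 mm (distance of any of sanding_block, masking_tape, hex_key from where it was at the start of the episode above 0.02 m).
It also fails if it takes over 67 s, if anything falls off the work surface, if the arm or the gripper's body presses on something with over 40 N, if the wrist force passes 120 N, or if a joint passes its speed limit or range.

## Working session

There is one attempt and no reset: what is moved stays moved. The work goes in short steps, Python scripts to look and compute and a shell command to move; the robot and the scene stay as the last step left them, time stands still between calls to the robot, and variables do not carry over. Pictures are saved under pics/ and viewed, at most 10 in all, crops included, and the job is handed in when it is done.

```bash
mkdir -p pics; python3 - <<'E'
from station import *
import cv2
for n in("top","side"):
    cv2.imwrite(f"pics/{n}0.png",read_camera(n)[:,:,::-1]); print(n,camera_params(n))
o=get_obs();print(o)
E
```

```text
top {'K': array([[483.03618626,   0.        , 316.84200926],
       [  0.        , 483.03618626, 198.392972  ],
       [  0.        ,   0.        ,   1.        ]]), 'origin': array([0.49990936, 0.04882555, 1.32705675]), 'attitude': array([-0.69584319, -0.01569339,  0.01722891,  0.71781553])}
side {'K': array([[420.01763952,   0.        , 321.35872528],
       [  0.        , 420.01763952, 198.72387934],
       [  0.        ,   0.        ,   1.        ]]), 'origin': array([ 0.33634824, -0.86955869,  0.68788832]), 'attitude': array([ 0.87193621,  0.4746697 , -0.05397852, -0.10724853])}
{'t': 0.1, 'q': array([ 1.18292429,  0.47771802,  0.0223349 ,  1.55634647, -0.01153483,
        1.10929014, -0.08309062]), 'joint_vel': array([-0.00027559, -0.00203957, -0.00048321, -0.0033111 , -0.00095673,
        0.0007243 ,  0.00026946]), 'joint_torque': array([ 4.55069370e-03, -5.97766435e+01,  1.61404364e+00, -2.81956905e+01,
        1.29159138e-02,  5.08421494e-03, -5.73799738e-06]), 'eef_pos': array([ 0.18625005, -0.64824446,  0.23042496]), 'tool_rot': array([-8.02406535e-04,  9.90230113e-01,  1.39440508e-01, -1.55416681e-04]), 'contact_force': array([-0.58386206, -1.43621774,  0.9027581 ]), 'torque': array([ 0.03387702, -0.02997474,  0.03410891]), 'grasp_force': 0.0, 'gripper_width': 1.0038306079846893}
```

View pics/top0.png

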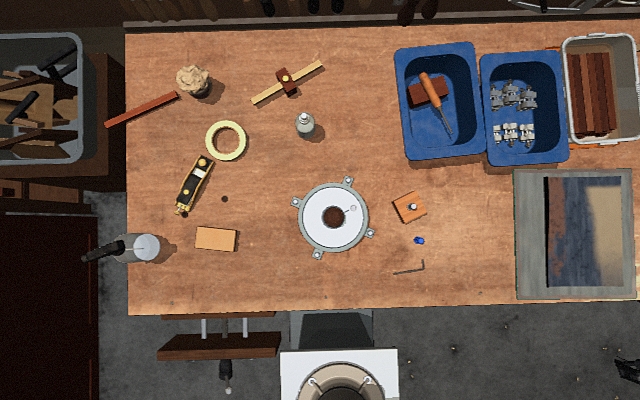

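View pics/side0.png

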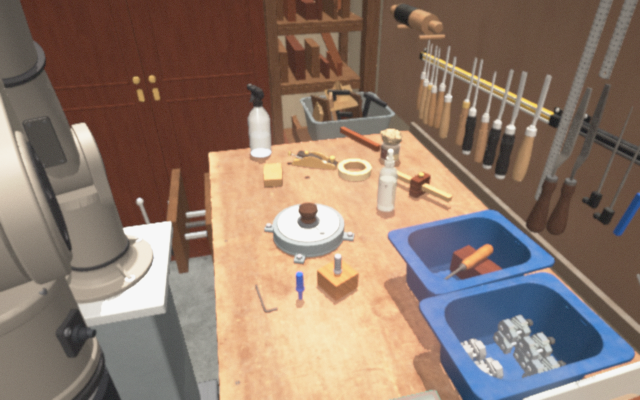

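The top view shows the head at about (333,217), with the collar hole near (353,208). The steel pin is in its wooden stand at (411,206). The only thing it could be taken for is the blue pin at (419,240), which stands without a block. In the side view the steel pin is at (338,263) and the blue one at (300,283). I choose the steel pin in the stand and check it in a close crop.

```bash
cat > h.py <<'E'
from station import *
import numpy as np, cv2
from scipy.spatial.transform import Rotation as R
def cam(n):
    p=camera_params(n); q=p["attitude"]; return p["K"],np.array(p["origin"]),R.from_quat(np.r_[q[1:],q[0]]).as_matrix()
def ray(n,u,v):
    K,o,A=cam(n); d=np.linalg.inv(K)@[u,v,1]; return o,A@(d*[1,-1,-1])
def at(n,u,v,z):
    o,d=ray(n,u,v); return (o+d*(z-o[2])/d[2]).round(4)
def px(n,P):
    K,o,A=cam(n); c=(A.T@(np.array(P)-o))*[1,-1,-1]; c=K@c; return (c[:2]/c[2]).round(1)
def totool(dv):
    q=get_obs()["tool_rot"]; return R.from_quat(np.r_[q[1:],q[0]]).inv().apply(dv).round(4)
E
python3 - <<'E'
from h import *
im=cv2.imread("pics/top0.png"); c=cv2.resize(im[170:270,285:435],None,fx=5.3333,fy=5.3333,interpolation=cv2.INTER_CUBIC)
cv2.imwrite("pics/c1.png",c)
s=cv2.imread("pics/side0.png"); c=cv2.resize(s[195:315,260:370],None,fx=5,fy=5,interpolation=cv2.INTER_CUBIC)
cv2.imwrite("pics/c2.png",c)
print(px("top",[.186,-.649,.231]))
E
```

```text
[631.8 351.4]
```

View pics/c1.png

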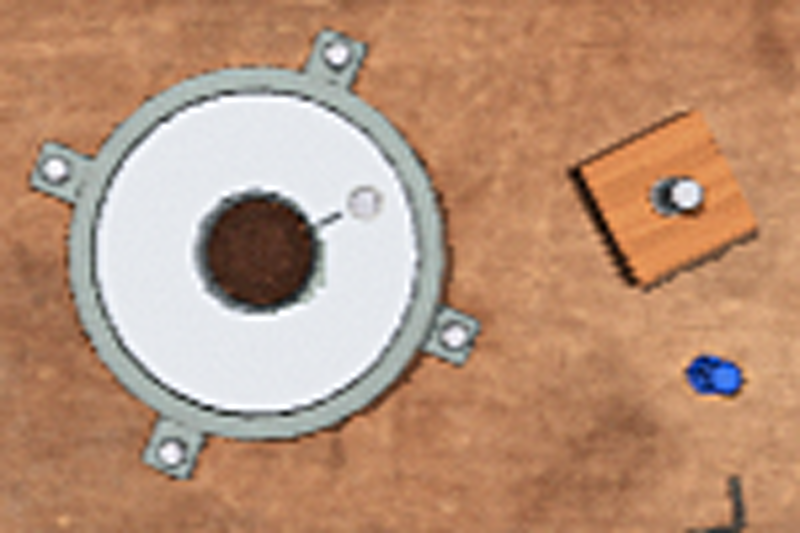

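View pics/c2.png

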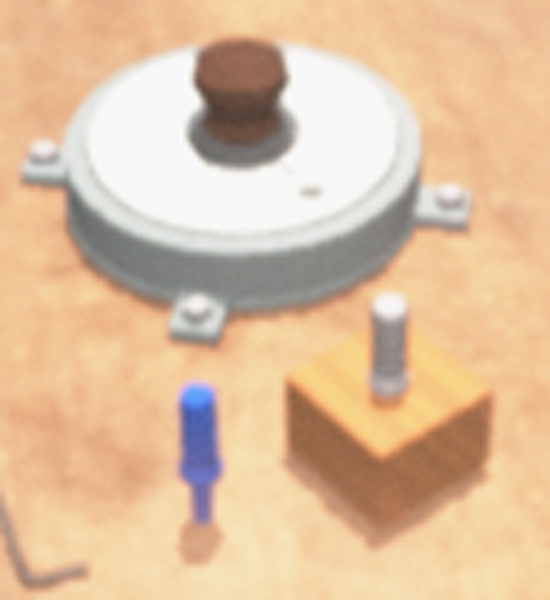

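```bash
python3 - <<'E'
from h import *
t=lambda U,V,z:at("top",285+(U+.5)/5.3333-.5,170+(V+.5)/5.3333-.5,z)
s=lambda U,V,z:at("side",260+(U+.5)/5-.5,195+(V+.5)/5-.5,z)
print("pin",t(686,195,.09),s(389,303,.09),"block",t(668,202,.045))
L=[t(*p,.02) for p in((338,53),(55,168),(172,453),(455,334))];print("lugs",L)
c=t(256.5,252,.04);print("ctr",np.mean(L,0),c,"side",s(245,138,.04))
print("stand corners",[t(*p,.045) for p in((577,170),(695,110),(757,232),(640,288))])
h=t(366,203,.04);print("hole",h,s(311,190,.04),np.linalg.norm(h-c))
q=get_obs()["tool_rot"];print(R.from_quat(np.r_[q[1:],q[0]]).as_matrix().round(3))
E
```

```text
pin [ 0.5299 -0.201   0.09  ] [ 0.5319 -0.1992  0.09  ] block [ 0.5278 -0.201   0.045 ]
lugs [array([ 0.6094, -0.041 ,  0.02  ]), array([0.5553, 0.1046, 0.02  ]), array([0.4094, 0.0497, 0.02  ]), array([ 0.4649, -0.0953,  0.02  ])]
ctr [0.50975 0.0045  0.02   ] [0.5094 0.0045 0.04  ] side [0.5107 0.002  0.04  ]
stand corners [array([ 0.5452, -0.1563,  0.045 ]), array([ 0.5733, -0.2163,  0.045 ]), array([ 0.5115, -0.2447,  0.045 ]), array([ 0.4855, -0.1854,  0.045 ])]
hole [ 0.5321 -0.051   0.04  ] [ 0.5335 -0.0497  0.04  ] 0.05996282181485459
[[ 0.961  0.276 -0.001]
 [ 0.276 -0.961  0.002]
 [-0.    -0.002 -1.   ]]
```

```bash
python3 -m jog '[{"x":0.038,"y":-0.028,"az":0.05},{"x":0.076,"y":-0.056,"az":0.1},{"x":0.114,"y":-0.084,"az":0.15},{"x":0.152,"y":-0.112,"az":0.2},{"x":0.19,"y":-0.14,"az":0.26},{"x":0.228,"y":-0.168,"az":0.32},{"x":0.266,"y":-0.196,"az":0.38},{"x":0.304,"y":-0.224,"az":0.44},{"x":0.342,"y":-0.252,"az":0.5},{"x":0.38,"y":-0.28,"az":0.56},{"x":0.418,"y":-0.308,"az":0.62},{"x":0.454,"y":-0.335,"az":0.62}]' 0.6 40
python3 -m jog '[{"z":0},{"z":0},{"z":0},{"z":0}]'
python3 - <<'E'
from h import *
o=get_obs();print(o)
q=o["tool_rot"];print(R.from_quat(np.r_[q[1:],q[0]]).as_matrix().round(4))
print(totool(np.array([.530,-.201,.15])-o["eef_pos"]))
E
```

```text
{'t': 0.1, 'q': array([ 1.18292429,  0.47771802,  0.0223349 ,  1.55634647, -0.01153483,
        1.10929014, -0.08309062]), 'joint_vel': array([-0.00027559, -0.00203957, -0.00048321, -0.0033111 , -0.00095673,
        0.0007243 ,  0.00026946]), 'joint_torque': array([ 4.55069370e-03, -5.97766435e+01,  1.61404364e+00, -2.81956905e+01,
        1.29159138e-02,  5.08421494e-03, -5.73799738e-06]), 'eef_pos': array([ 0.18625005, -0.64824446,  0.23042496]), 'tool_rot': array([-8.02406535e-04,  9.90230113e-01,  1.39440508e-01, -1.55416681e-04]), 'contact_force': array([-0.58386206, -1.43621774,  0.9027581 ]), 'torque': array([ 0.03387702, -0.02997474,  0.03410891]), 'grasp_force': 0.0, 'gripper_width': 1.0038306079846893}
[[ 9.611e-01  2.762e-01 -5.000e-04]
 [ 2.762e-01 -9.611e-01  1.500e-03]
 [-1.000e-04 -1.600e-03 -1.000e+00]]
[ 0.4539 -0.3348  0.0809]validation failed for argument at $[0]...
validation failed for argument at $[0]...
```

```bash
python3 -m jog '[{"x":0.038,"y":-0.028,"z":0.0,"ax":0.0,"ay":0.0,"az":0.05}]' 0.6 40; python3 -m jog --help | head -20
```

```text
t: 0.2
eef_pos: [0.2091, -0.615, 0.2305]
tool_rot: [0.001, 0.994, 0.109, -0.002]
contact_force: [0.5, -0.3, 0.4]
gripper_width: 0.858
grasp_force: 0.0invalid input: not JSON, or not a number
```

```bash
python3 -m jog '[{"x":0.036,"y":-0.03,"z":0.0,"ax":0.0,"ay":0.0,"az":0.05},{"x":0.072,"y":-0.06,"z":0.0,"ax":0.0,"ay":0.0,"az":0.1},{"x":0.108,"y":-0.09,"z":0.0,"ax":0.0,"ay":0.0,"az":0.15},{"x":0.144,"y":-0.12,"z":0.0,"ax":0.0,"ay":0.0,"az":0.2},{"x":0.18,"y":-0.15,"z":0.0,"ax":0.0,"ay":0.0,"az":0.25},{"x":0.216,"y":-0.18,"z":0.0,"ax":0.0,"ay":0.0,"az":0.3},{"x":0.252,"y":-0.21,"z":0.0,"ax":0.0,"ay":0.0,"az":0.35},{"x":0.288,"y":-0.24,"z":0.0,"ax":0.0,"ay":0.0,"az":0.4},{"x":0.324,"y":-0.267,"z":0.0,"ax":0.0,"ay":0.0,"az":0.46},{"x":0.36,"y":-0.297,"z":0.0,"ax":0.0,"ay":0.0,"az":0.52},{"x":0.4,"y":-0.327,"z":0.0,"ax":0.0,"ay":0.0,"az":0.57},{"x":0.4,"y":-0.327,"z":0.03,"ax":0.0,"ay":0.0,"az":0.57}]'
python3 -m jog '[{"x":0.0,"y":0.0,"z":0.0,"ax":0.0,"ay":0.0,"az":0.0},{"x":0.0,"y":0.0,"z":0.0,"ax":0.0,"ay":0.0,"az":0.0},{"x":0.0,"y":0.0,"z":0.0,"ax":0.0,"ay":0.0,"az":0.0},{"x":0.0,"y":0.0,"z":0.0,"ax":0.0,"ay":0.0,"az":0.0}]'
python3 - <<'E'
from h import *
o=get_obs();print(o["q"],o["gripper_width"])
q=o["tool_rot"];print(R.from_quat(np.r_[q[1:],q[0]]).as_matrix().round(4))
print(totool(np.array([.530,-.2005,.053])-o["eef_pos"]))
E
```

```text
t: 1.4
eef_pos: [0.5376, -0.1943, 0.2044]
tool_rot: [-0.002, 0.986, -0.165, 0.005]
contact_force: [1.4, 0.1, -0.6]
gripper_width: 0.6
grasp_force: 0.0
t: 1.8
eef_pos: [0.5301, -0.2033, 0.2024]
tool_rot: [0.0, 0.985, -0.17, 0.001]
contact_force: [0.2, -0.7, 0.1]
gripper_width: 0.601
grasp_force: 0.0
[ 0.34791015  0.33498337 -0.11384313  1.84175521  0.04604786  0.96583175
 -1.69912265] 0.6013097341514031
[[ 9.419e-01 -3.359e-01  1.400e-03]
 [-3.359e-01 -9.419e-01 -9.000e-04]
 [ 1.600e-03  4.000e-04 -1.000e+00]]
[-0.0013 -0.0027  0.1494]
```

```bash
python3 -m jog '[{"x":-0.0013,"y":-0.0027,"z":0.03,"ax":0.0,"ay":0.0,"az":0.0},{"x":-0.0013,"y":-0.0027,"z":0.06,"ax":0.0,"ay":0.0,"az":0.0},{"x":-0.0013,"y":-0.0027,"z":0.085,"ax":0.0,"ay":0.0,"az":0.0},{"x":-0.0013,"y":-0.0027,"z":0.11,"ax":0.0,"ay":0.0,"az":0.0},{"x":-0.0013,"y":-0.0027,"z":0.13,"ax":0.0,"ay":0.0,"az":0.0},{"x":-0.0013,"y":-0.0027,"z":0.142,"ax":0.0,"ay":0.0,"az":0.0},{"x":-0.0013,"y":-0.0027,"z":0.149,"ax":0.0,"ay":0.0,"az":0.0},{"x":-0.0013,"y":-0.0027,"z":0.149,"ax":0.0,"ay":0.0,"az":0.0},{"x":-0.0013,"y":-0.0027,"z":0.149,"ax":0.0,"ay":0.0,"az":0.0}]'
python3 -m jog '[{"x":0.0,"y":0.0,"z":0.0,"ax":0.0,"ay":0.0,"az":0.0},{"x":0.0,"y":0.0,"z":0.0,"ax":0.0,"ay":0.0,"az":0.0},{"x":0.0,"y":0.0,"z":0.0,"ax":0.0,"ay":0.0,"az":0.0},{"x":0.0,"y":0.0,"z":0.0,"ax":0.0,"ay":0.0,"az":0.0},{"x":0.0,"y":0.0,"z":0.0,"ax":0.0,"ay":0.0,"az":0.0},{"x":0.0,"y":0.0,"z":0.0,"ax":0.0,"ay":0.0,"az":0.0},{"x":0.0,"y":0.0,"z":0.0,"ax":0.0,"ay":0.0,"az":0.0}]' 0.0 40
python3 - <<'E'
from h import *
s=read_camera("side")[:,:,::-1]; print(px("side",[.53,-.2,.09]))
cv2.imwrite("pics/c3.png",cv2.resize(s[170:310,270:400],None,fx=4,fy=4,interpolation=cv2.INTER_CUBIC))
E
```

```text
t: 2.7
eef_pos: [0.5305, -0.1992, 0.0532]
tool_rot: [0.0, 0.986, -0.169, 0.001]
contact_force: [0.4, 0.0, 0.6]
gripper_width: 0.6
grasp_force: 0.0
t: 3.4
eef_pos: [0.5304, -0.199, 0.053]
tool_rot: [0.0, 0.986, -0.169, 0.001]
contact_force: [-1.2, 0.1, 5.7]
gripper_width: 0.174
grasp_force: 39.1
[336.7 255.6]
```

View pics/c3.png

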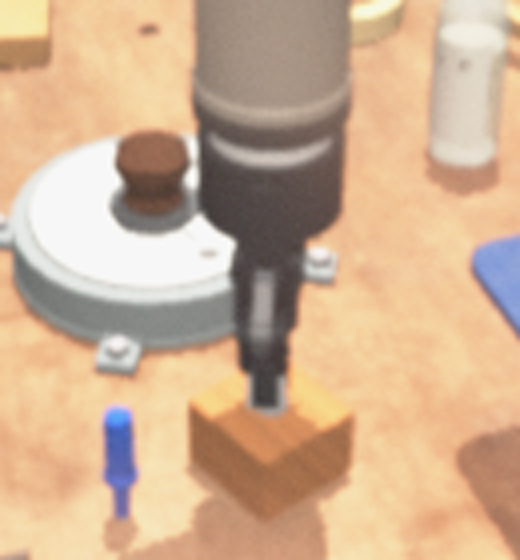

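```bash
python3 -m jog '[{"x":0.0,"y":0.0,"z":-0.01,"ax":0.0,"ay":0.0,"az":0.0},{"x":0.0,"y":0.0,"z":-0.03,"ax":0.0,"ay":0.0,"az":0.0},{"x":0.0,"y":0.0,"z":-0.06,"ax":0.0,"ay":0.0,"az":0.0},{"x":-0.008,"y":-0.024,"z":-0.065,"ax":0.0,"ay":0.0,"az":0.0},{"x":-0.02,"y":-0.058,"z":-0.065,"ax":0.0,"ay":0.0,"az":0.0},{"x":-0.032,"y":-0.094,"z":-0.065,"ax":0.0,"ay":0.0,"az":0.0},{"x":-0.042,"y":-0.122,"z":-0.06,"ax":0.0,"ay":0.0,"az":0.0},{"x":-0.047,"y":-0.138,"z":-0.05,"ax":0.0,"ay":0.0,"az":0.0},{"x":-0.0485,"y":-0.142,"z":-0.04,"ax":0.0,"ay":0.0,"az":0.0},{"x":-0.0485,"y":-0.142,"z":-0.04,"ax":0.0,"ay":0.0,"az":0.0},{"x":-0.0485,"y":-0.142,"z":-0.04,"ax":0.0,"ay":0.0,"az":0.0},{"x":-0.0485,"y":-0.142,"z":-0.04,"ax":0.0,"ay":0.0,"az":0.0}]'
python3 - <<'E'
from h import *
o=get_obs();print(o["eef_pos"],o["contact_force"],totool(np.array([.5323,-.0492,.090])-o["eef_pos"]))
s=read_camera("side")[:,:,::-1]; p=px("side",[.5328,-.0504,.04]);print(p)
cv2.imwrite("pics/c4.png",cv2.resize(s[190:260,285:375],None,fx=8,fy=8,interpolation=cv2.INTER_CUBIC))
E
```

```text
t: 4.65
eef_pos: [0.5317, -0.0505, 0.0926]
tool_rot: [0.0, 0.985, -0.17, 0.0]
contact_force: [-0.4, 0.1, -1.5]
gripper_width: 0.174
grasp_force: 39.3
[ 0.53173921 -0.05050706  0.09261961] [-0.35353974  0.11426511 -1.46953513] [ 0.0001 -0.0014  0.0026]
[321.6 232.8]
```

View pics/c4.png

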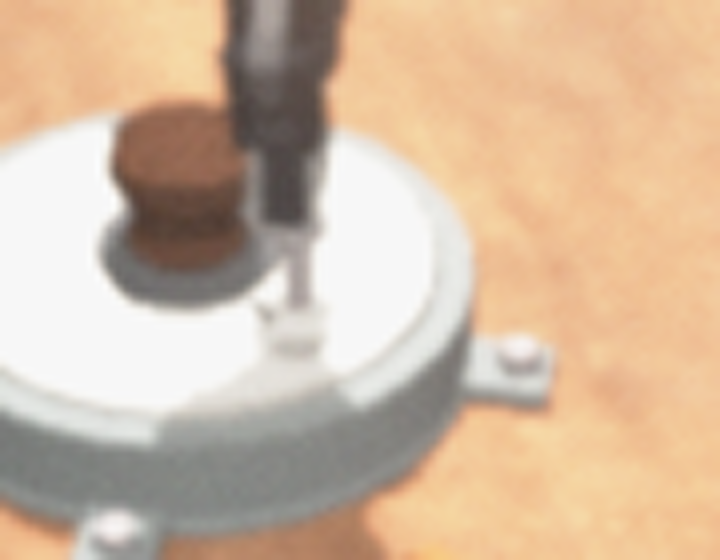

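The nose is at crop pixel (300,307), right above the hole mouth at about (298,340). I descend with a force guard.

```bash
cat > chk.py <<'E'
from h import *
import sys
lim=float(sys.argv[1]); f=get_obs()["contact_force"]
sys.exit(0 if np.abs(f).max()<lim else 1)
E
python3 -m jog '[{"x":0.0,"y":-0.0007,"z":0.004,"ax":0.0,"ay":0.0,"az":0.0},{"x":0.0,"y":-0.0007,"z":0.008,"ax":0.0,"ay":0.0,"az":0.0},{"x":0.0,"y":-0.0007,"z":0.011,"ax":0.0,"ay":0.0,"az":0.0},{"x":0.0,"y":-0.0007,"z":0.014,"ax":0.0,"ay":0.0,"az":0.0},{"x":0.0,"y":-0.0007,"z":0.014,"ax":0.0,"ay":0.0,"az":0.0}]' && python3 chk.py 5 && python3 -m jog '[{"x":0.0,"y":0.0,"z":0.001,"ax":0.0,"ay":0.0,"az":0.0},{"x":0.0,"y":0.0,"z":0.002,"ax":0.0,"ay":0.0,"az":0.0},{"x":0.0,"y":0.0,"z":0.003,"ax":0.0,"ay":0.0,"az":0.0},{"x":0.0,"y":0.0,"z":0.003,"ax":0.0,"ay":0.0,"az":0.0}]' && python3 chk.py 5 && python3 -m jog '[{"x":0.0,"y":0.0,"z":0.001,"ax":0.0,"ay":0.0,"az":0.0},{"x":0.0,"y":0.0,"z":0.002,"ax":0.0,"ay":0.0,"az":0.0},{"x":0.0,"y":0.0,"z":0.003,"ax":0.0,"ay":0.0,"az":0.0},{"x":0.0,"y":0.0,"z":0.003,"ax":0.0,"ay":0.0,"az":0.0}]' && python3 chk.py 5 && python3 -m jog '[{"x":0.0,"y":0.0,"z":0.001,"ax":0.0,"ay":0.0,"az":0.0},{"x":0.0,"y":0.0,"z":0.002,"ax":0.0,"ay":0.0,"az":0.0},{"x":0.0,"y":0.0,"z":0.003,"ax":0.0,"ay":0.0,"az":0.0},{"x":0.0,"y":0.0,"z":0.003,"ax":0.0,"ay":0.0,"az":0.0}]'
```

```text
t: 5.2
eef_pos: [0.5314, -0.0481, 0.0777]
tool_rot: [0.0, 0.986, -0.169, -0.0]
contact_force: [-0.3, -0.2, -1.4]
gripper_width: 0.173
grasp_force: 39.3
t: 5.6
eef_pos: [0.5317, -0.0481, 0.0752]
tool_rot: [0.0, 0.986, -0.169, -0.0]
contact_force: [-0.4, 1.0, -1.6]
gripper_width: 0.178
grasp_force: 39.3
t: 6.0
eef_pos: [0.5317, -0.0482, 0.0722]
tool_rot: [0.0, 0.986, -0.169, -0.0]
contact_force: [-0.0, 0.0, -1.7]
gripper_width: 0.173
grasp_force: 39.3
t: 6.4
eef_pos: [0.5317, -0.0482, 0.0691]
tool_rot: [0.0, 0.986, -0.169, -0.0]
contact_force: [0.6, -0.2, -0.8]
gripper_width: 0.172
grasp_force: 39.3
```

```bash

for i in 1; do python3 -m jog '[{"x":0.0,"y":0.0,"z":0.001,"ax":0.0,"ay":0.0,"az":0.0},{"x":0.0,"y":0.0,"z":0.002,"ax":0.0,"ay":0.0,"az":0.0},{"x":0.0,"y":0.0,"z":0.002,"ax":0.0,"ay":0.0,"az":0.0}]'; done; python3 chk.py 2.5 && python3 -m jog '[{"x":0.0,"y":0.0,"z":0.0015,"ax":0.0,"ay":0.0,"az":0.0},{"x":0.0,"y":0.0,"z":0.0015,"ax":0.0,"ay":0.0,"az":0.0},{"x":0.0,"y":0.0,"z":0.0015,"ax":0.0,"ay":0.0,"az":0.0}]';  python3 chk.py 2.5 && python3 -m jog '[{"x":0.0,"y":0.0,"z":0.0015,"ax":0.0,"ay":0.0,"az":0.0},{"x":0.0,"y":0.0,"z":0.0015,"ax":0.0,"ay":0.0,"az":0.0},{"x":0.0,"y":0.0,"z":0.0015,"ax":0.0,"ay":0.0,"az":0.0}]';  python3 chk.py 2.5 && python3 -m jog '[{"x":0.0,"y":0.0,"z":0.0015,"ax":0.0,"ay":0.0,"az":0.0},{"x":0.0,"y":0.0,"z":0.0015,"ax":0.0,"ay":0.0,"az":0.0},{"x":0.0,"y":0.0,"z":0.0015,"ax":0.0,"ay":0.0,"az":0.0}]'
```

```text
t: 6.7
eef_pos: [0.5317, -0.0482, 0.0672]
tool_rot: [0.0, 0.986, -0.169, -0.0]
contact_force: [-0.5, -0.3, -0.8]
gripper_width: 0.173
grasp_force: 39.3
t: 7.0
eef_pos: [0.532, -0.0482, 0.0659]
tool_rot: [-0.0, 0.986, -0.169, 0.0]
contact_force: [-0.4, -0.8, 0.1]
gripper_width: 0.174
grasp_force: 39.4
t: 7.3
eef_pos: [0.532, -0.0482, 0.0644]
tool_rot: [0.0, 0.986, -0.169, 0.0]
contact_force: [0.7, -0.6, 2.0]
gripper_width: 0.176
grasp_force: 39.5
t: 7.6
eef_pos: [0.532, -0.0482, 0.0629]
tool_rot: [-0.0, 0.986, -0.169, 0.0]
contact_force: [-0.2, 0.5, 2.6]
gripper_width: 0.174
grasp_force: 39.7
```

```bash
python3 - <<'E'
from h import *
c=np.array([.5100,.0038]);r=.059
o=get_obs();p=np.r_[o["eef_pos"]];M=R.from_quat(np.r_[o["tool_rot"][1:],o["tool_rot"][0]])
th0=np.arctan2(p[1]-c[1],p[0]-c[0]);print(th0,np.hypot(*(p[:2]-c)))
prev=p
for k in range(0,19):
    th=th0+.08*k; n=np.r_[c+r*np.array([np.cos(th),np.sin(th)]),p[2]]
    d=M.inv().apply(n-prev)*1e3; print(k,round(th,2),n[:2].round(4),d[:2].round(1),"cum",(M.inv().apply(n-p)*1e3)[:2].round(1)); prev=n
E
```

```text
-1.170316465516827 0.05646607279516223
0 -1.17 [ 0.533  -0.0505] [1.7 1.9] cum [1.7 1.9]
1 -1.09 [ 0.5373 -0.0485] [ 3.4 -3.3] cum [ 5.1 -1.5]
2 -1.01 [ 0.5414 -0.0462] [ 3.1 -3.6] cum [ 8.1 -5. ]
3 -0.93 [ 0.5453 -0.0435] [ 2.8 -3.8] cum [10.9 -8.8]
4 -0.85 [ 0.5489 -0.0405] [ 2.5 -4. ] cum [ 13.4 -12.9]
5 -0.77 [ 0.5523 -0.0373] [ 2.1 -4.2] cum [ 15.5 -17.1]
6 -0.69 [ 0.5555 -0.0338] [ 1.8 -4.4] cum [ 17.3 -21.4]
7 -0.61 [ 0.5583 -0.03  ] [ 1.4 -4.5] cum [ 18.8 -25.9]
8 -0.53 [ 0.5609 -0.026 ] [ 1.1 -4.6] cum [ 19.8 -30.5]
9 -0.45 [ 0.5631 -0.0219] [ 0.7 -4.7] cum [ 20.5 -35.2]
10 -0.37 [ 0.565  -0.0176] [ 0.3 -4.7] cum [ 20.9 -39.9]
11 -0.29 [ 0.5665 -0.0131] [-0.  -4.7] cum [ 20.8 -44.6]
12 -0.21 [ 0.5677 -0.0085] [-0.4 -4.7] cum [ 20.4 -49.3]
13 -0.13 [ 0.5685 -0.0039] [-0.8 -4.7] cum [ 19.6 -54. ]
14 -0.05 [0.5689 0.0008] [-1.2 -4.6] cum [ 18.4 -58.5]
15 0.03 [0.569  0.0056] [-1.5 -4.5] cum [ 16.9 -63. ]
16 0.11 [0.5686 0.0103] [-1.9 -4.3] cum [ 15.  -67.3]
17 0.19 [0.5679 0.0149] [-2.2 -4.2] cum [ 12.8 -71.5]
18 0.27 [0.5669 0.0195] [-2.5 -4. ] cum [ 10.3 -75.5]
```

```bash
python3 -m jog '[{"x":0.0017,"y":0.0015,"z":0.0,"ax":0.0,"ay":0.0,"az":0.0},{"x":0.0034,"y":0.0,"z":0.0,"ax":0.0,"ay":0.0,"az":0.0},{"x":0.0051,"y":-0.0015,"z":0.0,"ax":0.0,"ay":0.0,"az":0.0},{"x":0.0066,"y":-0.0032,"z":0.0,"ax":0.0,"ay":0.0,"az":0.0},{"x":0.0081,"y":-0.005,"z":0.0,"ax":0.0,"ay":0.0,"az":0.0},{"x":0.0081,"y":-0.005,"z":0.0,"ax":0.0,"ay":0.0,"az":0.0}]'; python3 chk.py 8 && python3 -m jog '[{"x":0.0014,"y":-0.0019,"z":0.0,"ax":0.0,"ay":0.0,"az":0.0},{"x":0.0028,"y":-0.0038,"z":0.0,"ax":0.0,"ay":0.0,"az":0.0},{"x":0.0028,"y":-0.0038,"z":0.0,"ax":0.0,"ay":0.0,"az":0.0},{"x":0.0028,"y":-0.0038,"z":0.0,"ax":0.0,"ay":0.0,"az":0.0}]'
```

```text
t: 8.2
eef_pos: [0.5412, -0.0459, 0.0627]
tool_rot: [-0.0, 0.986, -0.169, -0.0]
contact_force: [-3.3, 0.4, 2.9]
gripper_width: 0.175
grasp_force: 39.7
t: 8.6
eef_pos: [0.5454, -0.0433, 0.0629]
tool_rot: [-0.0, 0.986, -0.169, 0.0]
contact_force: [-1.5, -0.1, 3.0]
gripper_width: 0.174
grasp_force: 39.7
```

```bash
cat > drop.py <<'E'
from h import *
import sys
f=get_obs()["contact_force"]; sys.exit(0 if f[2]>1.2 and np.hypot(f[0],f[1])<7 else 1)
E
python3 -m jog '[{"x":0.0012,"y":-0.002,"z":0.0,"ax":0.0,"ay":0.0,"az":0.0},{"x":0.0025,"y":-0.004,"z":0.0,"ax":0.0,"ay":0.0,"az":0.0},{"x":0.0025,"y":-0.004,"z":0.0,"ax":0.0,"ay":0.0,"az":0.0},{"x":0.0025,"y":-0.004,"z":0.0,"ax":0.0,"ay":0.0,"az":0.0}]' && python3 drop.py && python3 -m jog '[{"x":0.001,"y":-0.0021,"z":0.0,"ax":0.0,"ay":0.0,"az":0.0},{"x":0.0021,"y":-0.0042,"z":0.0,"ax":0.0,"ay":0.0,"az":0.0},{"x":0.0021,"y":-0.0042,"z":0.0,"ax":0.0,"ay":0.0,"az":0.0},{"x":0.0021,"y":-0.0042,"z":0.0,"ax":0.0,"ay":0.0,"az":0.0}]' && python3 drop.py && python3 -m jog '[{"x":0.0009,"y":-0.0022,"z":0.0,"ax":0.0,"ay":0.0,"az":0.0},{"x":0.0018,"y":-0.0044,"z":0.0,"ax":0.0,"ay":0.0,"az":0.0},{"x":0.0018,"y":-0.0044,"z":0.0,"ax":0.0,"ay":0.0,"az":0.0},{"x":0.0018,"y":-0.0044,"z":0.0,"ax":0.0,"ay":0.0,"az":0.0}]' && python3 drop.py && python3 -m jog '[{"x":0.0007,"y":-0.0022,"z":0.0,"ax":0.0,"ay":0.0,"az":0.0},{"x":0.0014,"y":-0.0045,"z":0.0,"ax":0.0,"ay":0.0,"az":0.0},{"x":0.0014,"y":-0.0045,"z":0.0,"ax":0.0,"ay":0.0,"az":0.0},{"x":0.0014,"y":-0.0045,"z":0.0,"ax":0.0,"ay":0.0,"az":0.0}]'
```

```text
t: 9.0
eef_pos: [0.5491, -0.0404, 0.0629]
tool_rot: [-0.0, 0.986, -0.169, 0.0]
contact_force: [-1.7, 0.2, 3.0]
gripper_width: 0.17
grasp_force: 39.7
t: 9.4
eef_pos: [0.5524, -0.0372, 0.0628]
tool_rot: [-0.0, 0.986, -0.169, 0.0]
contact_force: [-1.5, -0.7, 2.7]
gripper_width: 0.176
grasp_force: 39.7
t: 9.8
eef_pos: [0.5556, -0.0335, 0.0629]
tool_rot: [-0.0, 0.986, -0.169, 0.0]
contact_force: [-2.1, -1.5, 3.6]
gripper_width: 0.172
grasp_force: 39.7
t: 10.2
eef_pos: [0.5592, -0.0283, 0.063]
tool_rot: [-0.001, 0.986, -0.169, 0.001]
contact_force: [0.9, 3.1, 0.4]
gripper_width: 0.171
grasp_force: 39.4
```

```bash
python3 -m jog '[{"x":0.0,"y":0.0,"z":0.0,"ax":0.0,"ay":0.0,"az":0.0},{"x":0.0,"y":0.0,"z":0.0,"ax":0.0,"ay":0.0,"az":0.0}]'; python3 -m jog '[{"x":0.0003,"y":-0.0012,"z":0.0,"ax":0.0,"ay":0.0,"az":0.0},{"x":0.0003,"y":-0.0012,"z":0.0,"ax":0.0,"ay":0.0,"az":0.0},{"x":0.0003,"y":-0.0012,"z":0.0,"ax":0.0,"ay":0.0,"az":0.0}]'
```

```text
t: 10.4
eef_pos: [0.559, -0.0287, 0.0631]
tool_rot: [-0.001, 0.986, -0.169, 0.001]
contact_force: [1.3, 4.8, 0.6]
gripper_width: 0.174
grasp_force: 39.5
t: 10.7
eef_pos: [0.5591, -0.0286, 0.0629]
tool_rot: [-0.0, 0.986, -0.169, 0.0]
contact_force: [2.3, 3.5, 0.2]
gripper_width: 0.173
grasp_force: 39.5
```

```bash
python3 -m jog '[{"x":0.0003,"y":-0.0012,"z":0.0,"ax":0.0,"ay":0.0,"az":0.0},{"x":0.0003,"y":-0.0012,"z":0.0,"ax":0.0,"ay":0.0,"az":0.0},{"x":0.0003,"y":-0.0012,"z":0.0,"ax":0.0,"ay":0.0,"az":0.0}]';python3 -m jog '[{"x":0.0003,"y":-0.0012,"z":0.0,"ax":0.0,"ay":0.0,"az":0.0},{"x":0.0003,"y":-0.0012,"z":0.0,"ax":0.0,"ay":0.0,"az":0.0},{"x":0.0003,"y":-0.0012,"z":0.0,"ax":0.0,"ay":0.0,"az":0.0}]'
```

```text
t: 11.0
eef_pos: [0.5593, -0.0282, 0.0628]
tool_rot: [0.0, 0.986, -0.169, -0.0]
contact_force: [1.1, 2.2, 0.9]
gripper_width: 0.18
grasp_force: 39.5
t: 11.3
eef_pos: [0.5597, -0.0276, 0.0626]
tool_rot: [0.0, 0.986, -0.17, -0.0]
contact_force: [0.2, 0.0, 0.8]
gripper_width: 0.176
grasp_force: 39.5
```

```bash
python3 -m jog '[{"x":0.0003,"y":-0.001,"z":0.0,"ax":0.0,"ay":0.0,"az":0.0},{"x":0.0003,"y":-0.001,"z":0.0,"ax":0.0,"ay":0.0,"az":0.0},{"x":0.0003,"y":-0.001,"z":0.0,"ax":0.0,"ay":0.0,"az":0.0}]';python3 -m jog '[{"x":0.0,"y":0.0,"z":0.001,"ax":0.0,"ay":0.0,"az":0.0},{"x":0.0,"y":0.0,"z":0.002,"ax":0.0,"ay":0.0,"az":0.0},{"x":0.0,"y":0.0,"z":0.002,"ax":0.0,"ay":0.0,"az":0.0}]'
```

```text
t: 11.6
eef_pos: [0.5603, -0.0264, 0.0625]
tool_rot: [0.0, 0.986, -0.169, -0.0]
contact_force: [0.0, 0.0, -0.8]
gripper_width: 0.179
grasp_force: 39.3
t: 11.9
eef_pos: [0.5606, -0.0259, 0.0606]
tool_rot: [-0.0, 0.986, -0.169, -0.0]
contact_force: [-0.6, 0.6, -0.7]
gripper_width: 0.174
grasp_force: 39.3
```

```bash
python3 -m jog '[{"x":0.0,"y":0.0,"z":0.0015,"ax":0.0,"ay":0.0,"az":0.0},{"x":0.0,"y":0.0,"z":0.003,"ax":0.0,"ay":0.0,"az":0.0},{"x":0.0,"y":0.0,"z":0.003,"ax":0.0,"ay":0.0,"az":0.0}]'; python3 chk.py 3.5 && python3 -m jog '[{"x":0.0,"y":0.0,"z":0.0015,"ax":0.0,"ay":0.0,"az":0.0},{"x":0.0,"y":0.0,"z":0.003,"ax":0.0,"ay":0.0,"az":0.0},{"x":0.0,"y":0.0,"z":0.003,"ax":0.0,"ay":0.0,"az":0.0}]' && python3 chk.py 3.5 && python3 -m jog '[{"x":0.0,"y":0.0,"z":0.0015,"ax":0.0,"ay":0.0,"az":0.0},{"x":0.0,"y":0.0,"z":0.003,"ax":0.0,"ay":0.0,"az":0.0},{"x":0.0,"y":0.0,"z":0.003,"ax":0.0,"ay":0.0,"az":0.0}]'  && python3 chk.py 3.5 && python3 -m jog '[{"x":0.0,"y":0.0,"z":0.001,"ax":0.0,"ay":0.0,"az":0.0},{"x":0.0,"y":0.0,"z":0.002,"ax":0.0,"ay":0.0,"az":0.0},{"x":0.0,"y":0.0,"z":0.002,"ax":0.0,"ay":0.0,"az":0.0}]'
```

```text
t: 12.2
eef_pos: [0.5607, -0.0258, 0.0576]
tool_rot: [-0.0, 0.986, -0.169, -0.0]
contact_force: [-1.3, -1.0, -1.5]
gripper_width: 0.177
grasp_force: 39.4
t: 12.5
eef_pos: [0.5608, -0.0259, 0.0546]
tool_rot: [-0.0, 0.986, -0.169, 0.0]
contact_force: [0.0, 1.2, -1.1]
gripper_width: 0.174
grasp_force: 39.3
t: 12.8
eef_pos: [0.5608, -0.0259, 0.0516]
tool_rot: [-0.0, 0.986, -0.169, 0.0]
contact_force: [0.3, 0.8, -0.3]
gripper_width: 0.177
grasp_force: 39.4
t: 13.1
eef_pos: [0.5608, -0.0259, 0.0497]
tool_rot: [-0.0, 0.986, -0.169, 0.0]
contact_force: [0.8, 0.9, -0.1]
gripper_width: 0.173
grasp_force: 39.4
```

```bash
python3 -m jog '[{"x":0.0,"y":0.0,"z":0.001,"ax":0.0,"ay":0.0,"az":0.0},{"x":0.0,"y":0.0,"z":0.001,"ax":0.0,"ay":0.0,"az":0.0},{"x":0.0,"y":0.0,"z":0.001,"ax":0.0,"ay":0.0,"az":0.0}]'; python3 chk.py 4 && python3 -m jog '[{"x":0.0,"y":0.0,"z":0.001,"ax":0.0,"ay":0.0,"az":0.0},{"x":0.0,"y":0.0,"z":0.001,"ax":0.0,"ay":0.0,"az":0.0},{"x":0.0,"y":0.0,"z":0.001,"ax":0.0,"ay":0.0,"az":0.0}]'; python3 chk.py 4 && python3 -m jog '[{"x":0.0,"y":0.0,"z":0.001,"ax":0.0,"ay":0.0,"az":0.0},{"x":0.0,"y":0.0,"z":0.001,"ax":0.0,"ay":0.0,"az":0.0},{"x":0.0,"y":0.0,"z":0.001,"ax":0.0,"ay":0.0,"az":0.0}]'; python3 chk.py 4 && python3 -m jog '[{"x":0.0,"y":0.0,"z":0.001,"ax":0.0,"ay":0.0,"az":0.0},{"x":0.0,"y":0.0,"z":0.001,"ax":0.0,"ay":0.0,"az":0.0},{"x":0.0,"y":0.0,"z":0.001,"ax":0.0,"ay":0.0,"az":0.0}]'
```

```text
t: 13.4
eef_pos: [0.5608, -0.026, 0.0488]
tool_rot: [-0.0, 0.986, -0.169, 0.0]
contact_force: [-0.3, 2.4, -0.1]
gripper_width: 0.176
grasp_force: 39.4
t: 13.7
eef_pos: [0.5609, -0.026, 0.0481]
tool_rot: [-0.0, 0.986, -0.169, 0.0]
contact_force: [-0.6, 1.5, 3.2]
gripper_width: 0.175
grasp_force: 39.8
t: 14.0
eef_pos: [0.561, -0.0258, 0.0479]
tool_rot: [-0.0, 0.986, -0.169, 0.0]
contact_force: [-3.8, 3.4, 12.2]
gripper_width: 0.176
grasp_force: 40.7
```

```bash
python3 -m jog '[{"x":0.0,"y":0.0,"z":-0.001,"ax":0.0,"ay":0.0,"az":0.0},{"x":0.0,"y":0.0,"z":-0.001,"ax":0.0,"ay":0.0,"az":0.0}]' && python3 -m jog '[{"x":0.0,"y":0.0,"z":0.0,"ax":0.0,"ay":0.0,"az":0.0},{"x":0.0,"y":0.0,"z":0.0,"ax":0.0,"ay":0.0,"az":0.0},{"x":0.0,"y":0.0,"z":0.0,"ax":0.0,"ay":0.0,"az":0.0},{"x":0.0,"y":0.0,"z":0.0,"ax":0.0,"ay":0.0,"az":0.0},{"x":0.0,"y":0.0,"z":-0.005,"ax":0.0,"ay":0.0,"az":0.0},{"x":0.0,"y":0.0,"z":-0.02,"ax":0.0,"ay":0.0,"az":0.0},{"x":0.0,"y":0.0,"z":-0.05,"ax":0.0,"ay":0.0,"az":0.0},{"x":0.0,"y":0.0,"z":-0.08,"ax":0.0,"ay":0.0,"az":0.0},{"x":0.0,"y":0.03,"z":-0.1,"ax":0.0,"ay":0.0,"az":0.0},{"x":0.0,"y":0.07,"z":-0.1,"ax":0.0,"ay":0.0,"az":0.0},{"x":0.0,"y":0.11,"z":-0.1,"ax":0.0,"ay":0.0,"az":0.0},{"x":0.0,"y":0.15,"z":-0.1,"ax":0.0,"ay":0.0,"az":0.0}]' 0.45; python3 -m jog '[{"x":0.0,"y":0.04,"z":0.0,"ax":0.0,"ay":0.0,"az":0.0},{"x":0.0,"y":0.08,"z":0.0,"ax":0.0,"ay":0.0,"az":0.0},{"x":0.0,"y":0.08,"z":0.0,"ax":0.0,"ay":0.0,"az":0.0}]'
python3 - <<'E'
from h import *
s=read_camera("side")[:,:,::-1];t=read_camera("top")[:,:,::-1]
a=cv2.resize(s[190:270,260:360],None,fx=4,fy=4,interpolation=cv2.INTER_CUBIC);b=cv2.resize(t[175:255,285:385],None,fx=4,fy=4,interpolation=cv2.INTER_CUBIC)
cv2.imwrite("pics/c5.png",np.hstack([a,b]))
E
```

```text
t: 14.2
eef_pos: [0.5609, -0.026, 0.048]
tool_rot: [-0.0, 0.986, -0.169, 0.0]
contact_force: [-1.5, 2.2, 4.7]
gripper_width: 0.174
grasp_force: 39.9
t: 15.4
eef_pos: [0.5105, -0.1688, 0.1496]
tool_rot: [0.0, 0.986, -0.169, 0.001]
contact_force: [0.0, -0.0, -0.0]
gripper_width: 0.451
grasp_force: 0.0
t: 15.7
eef_pos: [0.4813, -0.2495, 0.1492]
tool_rot: [0.002, 0.985, -0.174, 0.0]
contact_force: [-0.2, 0.3, -1.0]
gripper_width: 0.448
grasp_force: 0.0
```

View pics/c5.png

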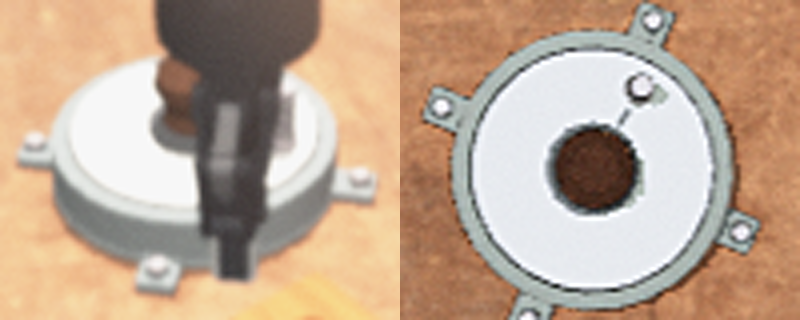

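The right half of the crop shows the pin standing at (642,86), at the end of the dark line on the collar. The side view is partly hidden by the gripper, but the pin is upright at (287,120). The nose is about 10 mm above the bench by the contact heights, so the pin is home and I hand in.

```bash
python3 -m jog '[{"x":0.0,"y":0.0,"z":-0.02,"ax":0.0,"ay":0.0,"az":0.0},{"x":0.0,"y":0.0,"z":-0.02,"ax":0.0,"ay":0.0,"az":0.0},{"x":0.0,"y":0.0,"z":-0.02,"ax":0.0,"ay":0.0,"az":0.0}]' >/dev/null; python3 - <<'E'
from h import *
print(at("top",345.4,196.4,.085)); print(hand_in())
E
```

```text
[ 0.5606 -0.0284  0.085 ]
the job is handed in; nothing more can be done
None
```

The index pin is through the collar and the hidden ring with its shoulder down on the collar, the collar is locked, the gripper has let go, and the job is handed in; no verdict was returned.

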